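# Shift the light source's filter lever into third

## Task

The filter lever of the white light source on the gem bench stands somewhere in the left-hand column of its H-shaped gate. Push it with the fingertips: along to the cross channel, across to the right-hand column, then forward, away from the robot, fully home into the third slot, the one marked with three studs. Only push: do not pull the lever upwards, do not let it dip into the fourth slot (four studs, nearer the robot) on the way, leave the things on and around the light source where they are, and finish clear of everything.

Things in the scene. Friction and masses are not known exactly. Their poses are not given: they have to be found in the camera images.
- light_source: white metal box fixed to the table, 240 mm deep (its x), 270 mm wide (its y), deck 92 mm high, turned about z. Origin on the table under the middle of the gate; x forward (away from the robot), y left, z up. On its deck lies a steel gate plate, 102 by 96 mm, from which the lever stands up: a 10 mm rod with a black ball knob, pivoting 20 mm above the table under the gate's middle.
- gate (a point): middle of the H-shaped opening, on top of the gate plate, 100 mm above the table; axes as the light source. Two slots along x, 18 mm wide, centred at y = +18 and -18 mm, reach to x = +33 and -33 mm; a cross channel 18 mm wide joins them at x = 0, between two 18 mm wide tabs with slightly rounded corners. Studs on the plate: one (forward left), two (back left), three (forward right), four (back right).
- knob (a point): centre of the lever's ball knob, 36 mm in diameter, 155 mm from the pivot: 175 mm above the table when upright, up to 12 mm lower when tilted. In the light source's frame x = 155 mm * sin(lever_fore) * cos(lever_across), y = -155 mm * sin(lever_across). It moves twice as far as the rod at the gate. About 2 N moves it and it stays where it is left (no springs along or across).
- third_slot (a point): fixed point on top of the gate plate's level, where the rod stands when it is home in the third slot: 24.5 mm forward and 18 mm right of the gate's middle, 100 mm above the table
- lever_fore (a joint): tilt of the lever along the slots, rad: 0 upright in the cross channel, positive forward (away from the robot), +0.30 at the forward end, -0.30 at the back end. The rod can cross freely between the columns while this is within about 0.05 of 0. Starts anywhere between -0.26 and 0.26.
- lever_across (a joint): tilt of the lever across the gate, rad: about -0.22 in the left column, +0.22 in the right column, stops at -0.26 and +0.26; positive to the right (the light source's -y)
- lever_lift (a joint): how far the lever has been pulled up out of its socket, m: 0 in use, a spring of 8 N holds it down, up to 0.02; it must stay down
- ring_cone: loose wooden ring cone, 42 mm wide, 48 mm high, standing on the right rear (far) corner of the deck; origin under its middle; bystander
- ring_box: loose blue ring box, 42 by 42 by 26 mm, on the left rear (far) corner of the deck; origin under its middle; bystander
- loupe: loose folded loupe, 64 by 28 by 16 mm, lying on the table left of the light source; origin under its round lens; bystander
- tweezers: loose steel tweezers, 145 mm long and 8 mm high, lying on the table right of the light source; origin under their middle; bystander
- stone_jar: loose lidded glass jar, 44 mm wide, 50 mm high, on the table left of the light source; origin under its middle; bystander
- pen: loose white pen, 135 mm long, 10 mm thick, on the table further left; origin under its middle; bystander
- gem_tray: loose black tray of amber stones, 90 by 65 by 16 mm, on the table right of the light source; origin under its middle; bystander

How it is judged:
On the way, in this order (a step that is already met when the one before it is completed fails the run):
1. the lever has been taken through the cross channel into the right-hand column, not yet into a slot (value of joint lever_across above 0.13 rad and value of joint lever_fore between -0.15 and 0.15 rad), for 0.05 s.
2. the lever is forward in the third slot (value of joint lever_fore above 0.23 rad and value of joint lever_across above 0.13 rad), for 0.2 s.
At the end, for the whole second after the job is handed in: The lever rests in the third slot (right-hand column, lever_across above 0.13 rad) and forward to at least 0.23 of its 0.30 rad (about 10 mm or less short of the end at the knob), still and not pulled up; every bystander within 20 mm of where it stood (all of step 2 and velocity of joint lever_fore between -0.05 and 0.05 rad/s and value of joint lever_lift below 0.004 m and distance of each of ring_cone, ring_box, loupe, tweezers, stone_jar, pen, gem_tray from where it was at the start of the episode below 0.02 m); the robot touches nothing.
It fails at once if the lever was pulled up by more than 6 mm (value of joint lever_lift above 0.006 m).
It fails at once if the lever dipped into the fourth slot (value of joint lever_across above 0.1 rad and value of joint lever_fore below -0.17 rad).
It fails at once if a bystander was pushed or carried more than 20 mm, or the ring cone or jar knocked over (distance of any of ring_cone, ring_box, loupe, tweezers, stone_jar, pen, gem_tray from where it was at the start of the episode above 0.02 m or angle between any of ring_cone, stone_jar's own z axis and vertical above 0.5 rad).
It also fails if it takes over 51 s, if anything falls off the work surface, if the arm or the gripper's body presses on something with over 40 N, if the wrist force passes 120 N, or if a joint passes its speed limit or range.

## Robot

A 6-joint arm with a two-finger parallel gripper is mounted at the origin on the work surface. World frame = base frame: x ahead of the robot, y to its left, z up, the work surface at z = 0. Lengths are in m, angles in rad, forces in N, time in s.
With the tool pointing down it reaches from about 0.4 to 0.825 m from the base axis. Payload 7 kg.
Tool frame: the origin (TCP) lies at the very end of the fingers, on their centre line; the grasp point (between the pads) lies 19 mm behind it; z points along the fingers, x is the direction in which the jaws open and shut, and the axes are right-handed (so a half turn about z gives the same grasp; the last joint's range is limited). The gripper opens to 88 mm and grips with 3 to 60 N. Pads are 19 mm wide; open, the fingers measure 130 mm over their backs; the gripper's body (78 mm by 193 mm) begins 47 mm behind the grasp point.
Start: joints at [-0.864, 0.359, 0.012, 0, -1.224, -0.288], TCP at [0.274, -0.617, 0.227] pointing down, gripper open.
Joint ranges: [-3.07, 3.07], [-1.43, 2.12], [-1.02, 1.25], [-3.03, 1.67], [-3.05, -0], [-3.03, 3.03]. Speed limits (rad/s): [2.39, 2.39, 3.01, 3.14, 3.14, 3.14].

## Interface

Orientations are given as [roll, pitch, yaw] about the fixed x, y, z axes, in that order (R = Rz(yaw) Ry(pitch) Rx(roll)).
In Python, from station import telemetry, grab_frame, arm, regions_of, pinpoint gives the robot as it stands. The module is installed in compiled form; this text tells all that it offers.
- The arm moves only by the shell command python3 -m inch 'ROWS' [FORCE]. ROWS is text: rows parted by semicolons, each of 7 numbers parted by spaces: the opening, from 0 (shut) to 1 (fully open), then the shift along the world's x, y, z in cm, then the turn, a rotation vector about the world's x, y, z in degrees. A call has 1 to 12 rows; each row is the pose to reach, as a shift and turn from the pose measured when the call began; what a row does not reach only later rows make up. A row lasts 1/8 s, in which the tool goes at most 62.5 mm and 10.7 degrees, less where a joint would pass 70% of its speed; a pose out of reach is approached as far as the arm can. A call with a gripper value outside its range is refused whole. The fingers move at their own pace and stop on an object; FORCE is the grip in N (left out, the last holds). Time passes only in rows, so rows that repeat a pose let the fingers close. It gives the time, the measured TCP pose, the force and the opening at its end, in the units of the state.
- telemetry.get_state(): the state, without advancing time (a new reading comes with each control period).
- grab_frame(name): name is "scene" or "side" or "wrist"; returns a dict with "pixels" (480x640x3 uint8, red, green, blue), "fx", "fy", "cx", "cy" (pixels), "R" (3x3) and "t" (3): a world point X has camera coordinates R X + t. Camera axes: x right, y down, z forward; pixel columns grow to the right and rows downward; lengths in m; the calibration is good to about 2 mm. A picture is of the moment at which its call begins. There is no depth.
- arm.job_done(): hands the job in, once; it reports no verdict.
Trained networks look in the newest picture that a camera, given by its name, has taken for a name from the list of things; names that differ only in an ending like _2 or _b are one class to them, and where a whole thing is asked for, a point or a joint stands for the part that bears it (a point fixed in the world has none). Each returns a list of dicts, best first, with "p" (0 to 1); they miss things now and then, are a little off and sometimes report something else, mostly with a low value. They report only what shows in the picture. A call takes as long as a camera call.
- regions_of(camera, name): "pixels" (480x640 bool, what is visible of it) and "bbox" ([left, top, right, bottom] in pixels, round what is visible of it).
- pinpoint(camera, name): "location" ([column, row] in pixels: a listed point, or the origin of a listed thing).
The state is a dict: "t": time; "q": joint angles; "qd": joint speeds; "joint_efforts": joint torques, N m; "eef_pos": TCP position; "ee_rot": TCP orientation; "force": force on the tool from outside, world axes, zero at the start; "moment": the same for the moment, N m; "width": finger opening in m.
Only numpy, scipy, OpenCV 4.12 (cv2) and the standard library are available. Lean on these libraries where they do the work, as an engineer would, in place of code of your own. Each camera call takes 0.05 s, during which the arm holds its last target. There are 200 camera calls.

## Working session

There is one attempt and no reset: what is moved stays moved. The work goes in short steps, Python scripts to look and compute and a shell command to move; the robot and the scene stay as the last step left them, time stands still between calls to the robot, and variables do not carry over. Pictures are saved under pics/ and viewed, about 8 in all and at most 12, crops included, and the job is handed in when it is done.

```bash
mkdir -p pics
cat > h.py <<'E'
import numpy as np, cv2
from station import telemetry, grab_frame, arm, regions_of, pinpoint
def ray(f,uv):
    d=np.array([(uv[0]-f['cx'])/f['fx'],(uv[1]-f['cy'])/f['fy'],1.])
    return -f['R'].T@f['t'], f['R'].T@d
def onz(f,uv,z):
    c,d=ray(f,uv); return c+d*(z-c[2])/d[2]
def tri(fs,uvs):
    A=np.zeros((3,3));b=np.zeros(3);rs=[ray(f,u) for f,u in zip(fs,uvs)]
    for c,d in rs:
        d=d/np.linalg.norm(d);P=np.eye(3)-np.outer(d,d);A+=P;b+=P@c
    X=np.linalg.solve(A,b)
    return X,[np.linalg.norm(np.cross(X-c,d/np.linalg.norm(d))) for c,d in rs]
def proj(f,X):
    c=f['R']@X+f['t']; return [f['fx']*c[0]/c[2]+f['cx'],f['fy']*c[1]/c[2]+f['cy']]
def save(f,n): cv2.imwrite('pics/'+n,f['pixels'][:,:,::-1])
E
python3 - <<'E'
from h import *
np.set_printoptions(precision=4,suppress=True)
F={c:grab_frame(c) for c in('scene','side')}
for c in F: save(F[c],c+'0.png'); print(c,'cam',-F[c]['R'].T@F[c]['t'])
for n in ['light_source','gate','knob','third_slot','ring_cone','ring_box']:
    L={}
    for c in F:
        r=pinpoint(c,n); 
        if r: L[c]=r[0]; print(n,c,[(np.round(x['location'],1),round(x['p'],2)) for x in r[:2]])
    if len(L)==2: print('  tri',*tri([F[c] for c in L],[L[c]['location'] for c in L]))
s=telemetry.get_state();print(s['t'],s['eef_pos'],s['ee_rot'],s['width'],s['force'])
E
```

```text
scene cam [1.002  0.5797 0.7087]
side cam [0.1062 0.5293 0.6753]
gate side [(array([310. , 299.5]), 0.93)]
knob scene [(array([356.4, 245.8]), 0.91)]
knob side [(array([283.5, 263.8]), 0.58)]
  tri [0.5836 0.1485 0.1714] [np.float64(0.0009301544830849561), np.float64(0.0009301544830849362)]
third_slot scene [(array([340.3, 259.7]), 0.95)]
third_slot side [(array([309. , 286.8]), 0.79)]
  tri [0.5786 0.101  0.098 ] [np.float64(0.00018095826908065186), np.float64(0.00018095826908063193)]
ring_cone scene [(array([295. , 241.4]), 0.92), (array([354.4, 297.5]), 0.74)]
ring_cone side [(array([338.5, 255.1]), 0.64)]
  tri [ 0.6144 -0.0043  0.0886] [np.float64(0.0010212225800205904), np.float64(0.0010212225800205255)]
ring_box scene [(array([331.4, 307.2]), 0.72)]
ring_box side [(array([239.6, 284.4]), 0.9)]
  tri [0.6645 0.1811 0.0926] [np.float64(0.0012192654551197318), np.float64(0.0012192654551197914)]
0.7 [ 0.2745 -0.6167  0.2266] [3.1416 0.     1.9896] 0.08791945360078628 [ 0.2067  0.6119 -0.5336]
```

View pics/scene0.png

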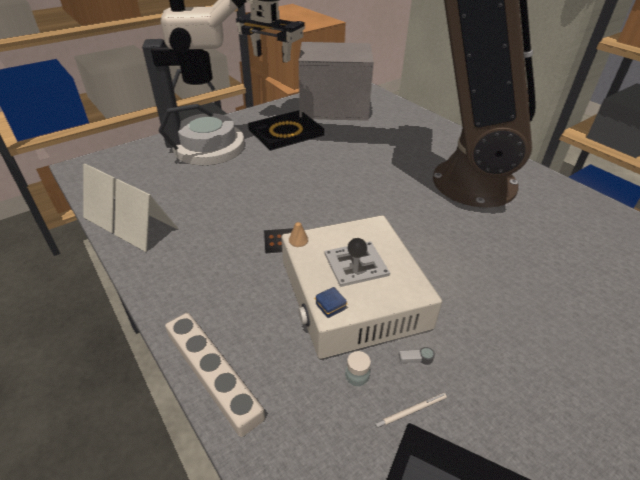

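View pics/side0.png

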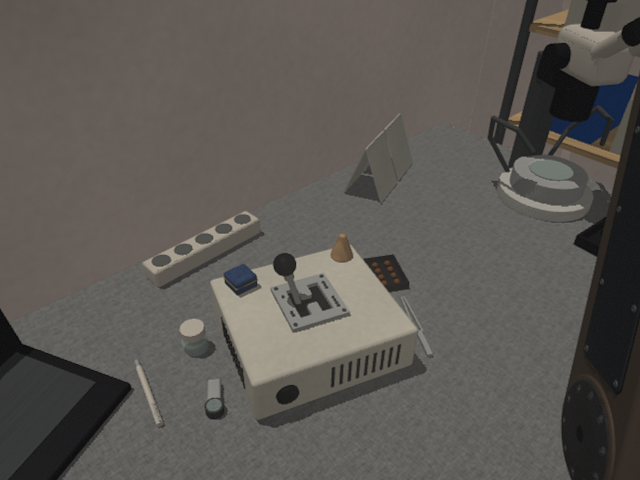

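The lever stands forward in the left column: its knob is at scene (356,246) and side (284,264), beyond the channel and towards the ring box. Next I rectify the gate plate to get the box's yaw.

Run:
```python
from h import *
np.set_printoptions(precision=4,suppress=True)
T=[]
for c in('side','scene'):
    f=grab_frame(c)
    # top view at z=.1: 4 px/mm, x up, y left, centre (0.56,0.11)
    P=[(.63,.18),(.63,.04),(.49,.04),(.49,.18)]
    src=np.float32([proj(f,np.array([*p,.1])) for p in P])
    M=cv2.getPerspectiveTransform(src,np.float32([[0,0],[400,0],[400,400],[0,400]]))
    T.append(cv2.warpPerspective(f['pixels'],M,(400,400),flags=cv2.INTER_CUBIC))
    for n in('gate','third_slot'):
        for r in pinpoint(c,n)[:1]: print(c,n,onz(f,r['location'],.1),r['p'])
    for r in regions_of(c,'light_source')[:1]:
        m=r['pixels'].astype(np.uint8); w=np.array([onz(f,p,.092)[:2] for p in np.argwhere(m)[:,::-1]],np.float32)
        print(c,'ls rect',r['p'],cv2.minAreaRect(w*1000))
cv2.imwrite('pics/top.png',np.hstack(T)[:,:,::-1])
```

```text
side third_slot [0.5787 0.1004 0.1   ] 0.56
side ls rect 0.95 ((541.302734375, 135.0943603515625), (280.97491455078125, 313.0278625488281), 70.81658172607422)
scene gate [0.5493 0.1193 0.1   ] 0.91
scene third_slot [0.5768 0.1025 0.1   ] 0.7
```

View pics/top.png

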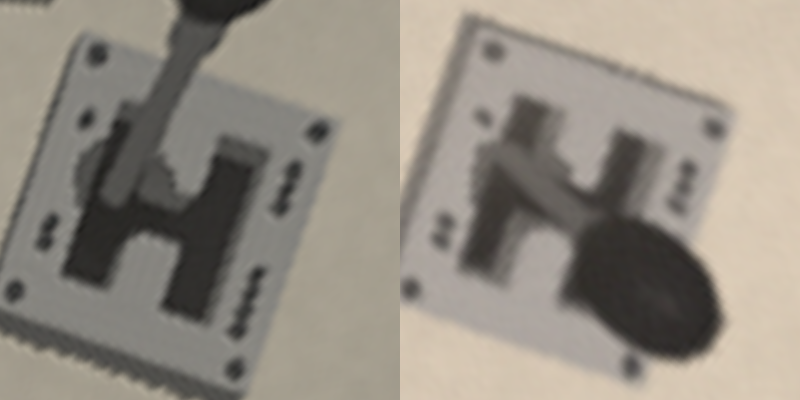

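Plate seen in the rectified view: edge from (85,35) to (338,120), so yaw is about -18.8°. The gate is at about (0.557, 0.124). The knob in the local frame is about (+17, +32) mm, so the lever is forward of the channel. I first go above a point forward of the knob.

```bash
python3 -m inch '0.25 0 0 6 0 0 0;0.25 5 10 8 0 0 -8;0.25 35.2 75.2 8 0 0 -43;0.25 35.2 75.2 8 0 0 -43;0.25 35.2 75.2 8 0 0 -43;0.25 35.2 75.2 8 0 0 -43;0.25 35.2 75.2 8 0 0 -43;0.25 35.2 75.2 8 0 0 -43;0.25 35.2 75.2 8 0 0 -43;0.25 35.2 75.2 8 0 0 -43;0.25 35.2 75.2 8 0 0 -43;0.25 35.2 75.2 8 0 0 -43'
```

```text
t: 2.6
eef_pos: [0.5607, -0.0056, 0.3053]
ee_rot: [3.141, -0.001, 1.239]
force: [1.1, -1.1, -0.9]
width: 0.022
```

```bash
python3 -m inch '0.25 6.5 14.1 0 0 0 0;0.25 6.5 14.1 0 0 0 0;0.25 6.5 14.1 0 0 0 0;0.25 6.5 14.1 -5 0 0 0;0.25 6.5 14.1 -5 0 0 0;0.25 6.5 14.1 -5 0 0 0'
cat > see.py <<'E'
import sys
from h import *
np.set_printoptions(precision=4,suppress=True)
G=np.array([.557,.124]);a=np.deg2rad(-18.8);R=np.array([[np.cos(a),-np.sin(a)],[np.sin(a),np.cos(a)]])
fs=[];us=[]
for c in('scene','side','wrist'):
    f=grab_frame(c); save(f,c+sys.argv[1]+'.png')
    for n in('knob','gate','third_slot'):
        r=pinpoint(c,n)
        if r:
            print(c,n,r[0]['location'],round(r[0]['p'],2), 'xy@.1/.172',onz(f,r[0]['location'],.172 if n=='knob' else .1)[:2])
            if n=='knob' and r[0]['p']>.4: fs.append(f);us.append(r[0]['location'])
if len(fs)>1:
    X,e=tri(fs,us);print('knob',X,e,'local mm',R.T@(X[:2]-G)*1000)
s=telemetry.get_state();p=np.array(s['eef_pos']);print(s['t'],p,s['ee_rot'],'tcp local',R.T@(p[:2]-G)*1000,s['force'])
E
python3 see.py 1
```

```text
t: 3.35
eef_pos: [0.6263, 0.135, 0.257]
ee_rot: [3.139, -0.001, 1.239]
force: [-1.0, -0.0, 1.2]
width: 0.0221
scene knob [359.1, 246.7] 0.85 xy@.1/.172 [0.5813 0.1525]
scene gate [357.2, 260.7] 0.8 xy@.1/.172 [0.5548 0.1242]
scene third_slot [343.0, 259.8] 0.86 xy@.1/.172 [0.5758 0.1057]
side knob [283.3, 262.7] 0.79 xy@.1/.172 [0.5848 0.1486]
side gate [308.8, 299.2] 0.67 xy@.1/.172 [0.5551 0.1228]
side third_slot [312.4, 287.0] 0.7 xy@.1/.172 [0.5727 0.0989]
wrist knob [322.3, 175.1] 0.79 xy@.1/.172 [0.5809 0.1512]
wrist gate [281.5, 144.9] 0.68 xy@.1/.172 [0.5572 0.1243]
wrist third_slot [258.2, 172.9] 0.61 xy@.1/.172 [0.572 0.098]
knob [0.5815 0.1516 0.1736] [np.float64(0.001668277079322839), np.float64(0.001616408888822246), np.float64(0.0008997536165363077)] local mm [14.2548 34.0566]
3.95 [0.6257 0.1354 0.2553] [ 3.1407 -0.0005  1.2394] tcp local [61.3289 32.8891] [ 0.0914  0.2686 -1.1472]
```

View pics/wrist1.png

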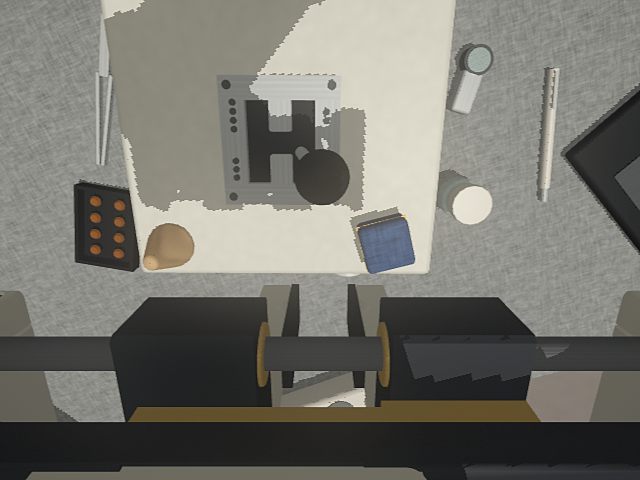

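Wrist view: gate at (280,145), knob at (322,175) on the forward-left arm. The box is aligned with the tool and the fingertips are clear of the ring box at (385,240). I descend and push back.

```bash
python3 -m inch '0.25 0 0 -5 0 0 0;0.25 0 0 -10 0 0 0;0.25 0 0 -10 0 0 0;0.25 -1.0 0.3 -10 0 0 0;0.25 -1.6 0.5 -10 0 0 0;0.25 -2.0 0.65 -10 0 0 0;0.25 -2.4 0.8 -10 0 0 0;0.25 -2.84 0.97 -10 0 0 0;0.25 -2.84 0.97 -10 0 0 0;0.25 -2.84 0.97 -10 0 0 0'
python3 see.py 2
```

```text
t: 5.2
eef_pos: [0.5974, 0.1451, 0.1555]
ee_rot: [3.14, -0.001, 1.239]
force: [1.4, -1.2, 2.8]
width: 0.022
scene gate [356.2, 261.0] 0.81 xy@.1/.172 [0.557  0.1236]
scene third_slot [342.6, 258.9] 0.92 xy@.1/.172 [0.5748 0.1032]
side knob [285.1, 265.7] 0.82 xy@.1/.172 [0.5775 0.1512]
side gate [310.2, 298.3] 0.57 xy@.1/.172 [0.5551 0.1197]
side third_slot [312.2, 288.3] 0.69 xy@.1/.172 [0.5706 0.1012]
wrist knob [321.2, 271.0] 0.61 xy@.1/.172 [0.5746 0.153 ]
wrist gate [266.0, 208.6] 0.65 xy@.1/.172 [0.556  0.1253]
wrist third_slot [235.0, 249.0] 0.88 xy@.1/.172 [0.573  0.0985]
knob [0.5734 0.1538 0.1758] [np.float64(0.00046517356499520566), np.float64(0.0004651735649954097)] local mm [ 5.957  33.5433]
5.8 [0.5972 0.1451 0.1553] [ 3.1407 -0.0005  1.2395] tcp local [31.2976 32.9026] [ 2.5215 -0.8188  0.9923]
```

View afterwards.

```bash
python3 -m inch '0.25 -0.3 0.1 0 0 0 0;0.25 -0.57 0.2 0 0 0 0;0.25 -0.57 0.2 0 0 0 0'
python3 see.py 3 | grep -v third
```

```text
t: 6.18
eef_pos: [0.5912, 0.1472, 0.1554]
ee_rot: [3.141, -0.0, 1.24]
force: [1.5, -0.5, 2.1]
width: 0.022
scene knob [352.5, 294.2] 0.42 xy@.1/.172 [0.6643 0.2325]
scene gate [358.5, 260.4] 0.86 xy@.1/.172 [0.5522 0.125 ]
side knob [285.1, 271.1] 0.68 xy@.1/.172 [0.5678 0.1593]
side gate [310.0, 298.9] 0.95 xy@.1/.172 [0.5543 0.1209]
wrist knob [320.8, 271.8] 0.61 xy@.1/.172 [0.5691 0.1547]
wrist gate [265.8, 219.3] 0.78 xy@.1/.172 [0.5561 0.1248]
knob [0.6058 0.1481 0.1028] [np.float64(0.03348178182808467), np.float64(0.03257870926107271), np.float64(0.009240913900766786)] local mm [38.4602 38.5216]
6.775 [0.5915 0.147  0.1552] [ 3.1408 -0.0004  1.2393] tcp local [25.2454 32.9023] [ 0.9269 -0.5858  0.6977]
```

View pics/wrist3.png

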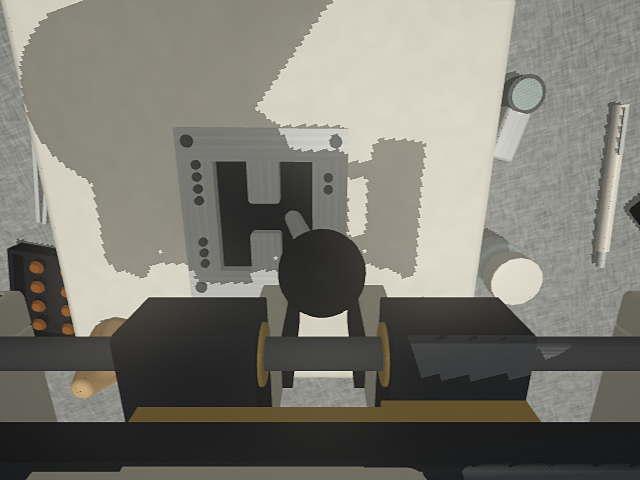

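The rod (wrist (292,215)) is now level with the cross channel (row ~219), and the knob is at local x of about +1.6 mm. I back off, rise and turn 90° for the crosswise push.

```bash
python3 -c "
from station import telemetry as t;print(t.get_state()['q'])"
python3 -m inch '0.25 1.4 -0.5 0 0 0 0;0.25 1.4 -0.5 2 0 0 0;0.25 1.4 -0.5 7 0 0 0;0.25 1.4 -0.5 9 0 0 0'
python3 -c "
from station import telemetry as t;print(t.get_state()['q'])"
```

```text
[ 5.63960924e-01  3.05769892e-01 -2.36603584e-01  4.15305718e-04
 -1.02767840e+00 -2.46645541e+00]
t: 7.28
eef_pos: [0.607, 0.1419, 0.2478]
ee_rot: [3.139, -0.002, 1.239]
force: [0.7, 0.5, -1.1]
width: 0.0218
[ 5.43000465e-01  2.59928523e-01 -7.99256296e-02  8.60530545e-04
 -1.22767529e+00 -2.44557139e+00]
```

```bash
python3 -m inch '0.25 -2.3 5.5 0 0 0 15;0.25 -2.3 5.5 0 0 0 30;0.25 -2.3 5.5 0 0 0 45;0.25 -2.3 5.5 0 0 0 60;0.25 -2.3 5.5 0 0 0 75;0.25 -2.3 5.5 0 0 0 90;0.25 -2.3 5.5 0 0 0 90;0.25 -2.3 5.5 0 0 0 90;0.25 -2.3 5.5 0 0 0 90;0.25 -2.3 5.5 0 0 0 90;0.25 -2.3 5.5 0 0 0 90'
python3 see.py 4 | grep -v third
```

```text
t: 8.65
eef_pos: [0.5841, 0.1968, 0.2475]
ee_rot: [3.139, -0.002, 2.808]
force: [0.3, 0.0, 0.1]
width: 0.0217
scene knob [360.9, 246.1] 0.6 xy@.1/.172 [0.5776 0.1532]
scene gate [360.5, 260.7] 0.89 xy@.1/.172 [0.5495 0.128 ]
side knob [283.7, 267.5] 0.92 xy@.1/.172 [0.5756 0.1555]
side gate [309.3, 297.9] 0.8 xy@.1/.172 [0.5568 0.1201]
wrist knob [323.5, 178.4] 0.78 xy@.1/.172 [0.568  0.1547]
wrist gate [329.4, 120.1] 0.65 xy@.1/.172 [0.5524 0.1244]
knob [0.5733 0.1541 0.1713] [np.float64(0.0039028674645968887), np.float64(0.0027620944384885017), np.float64(0.005348777004723327)] local mm [ 5.7115 33.7924]
9.25 [0.5839 0.1969 0.2478] [ 3.1389 -0.002   2.8101] tcp local [ 1.9796 77.7101] [ 0.1127  0.6196 -0.4482]
```

```bash
python3 -c "
import cv2;i=cv2.imread('pics/wrist4.png')[40:260,200:460];cv2.imwrite('pics/c4.png',cv2.resize(i,None,fx=2.5,fy=2.5,interpolation=2))"
```

```text
(no output)
```

View pics/c4.png

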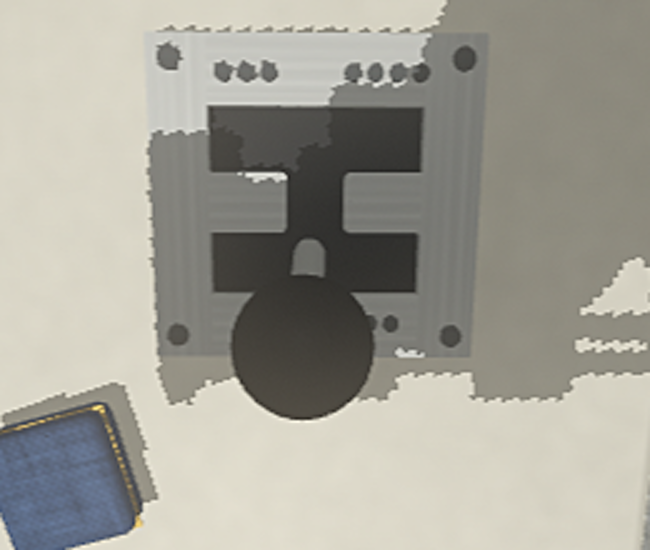

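The rod (crop (309,260)) lies inside the cross channel (287–343), about 2 mm forward of its centre, so it is clear to cross.

```bash
python3 -m inch '0.25 -0.1 0 -5 0 0 0;0.25 -0.1 0 -9.3 0 0 0;0.25 -0.1 0 -9.3 0 0 0;0.25 -0.6 -1.4 -9.3 0 0 0;0.25 -0.75 -1.9 -9.3 0 0 0;0.25 -0.92 -2.4 -9.3 0 0 0;0.25 -1.1 -2.9 -9.3 0 0 0;0.25 -1.26 -3.4 -9.3 0 0 0;0.25 -1.43 -3.9 -9.3 0 0 0;0.25 -1.6 -4.4 -9.3 0 0 0;0.25 -1.6 -4.4 -9.3 0 0 0'
python3 see.py 5 | grep -v third
```

```text
t: 10.62
eef_pos: [0.5678, 0.1525, 0.1547]
ee_rot: [3.139, -0.002, 2.81]
force: [2.4, 0.4, 1.9]
width: 0.022
scene knob [354.9, 235.9] 0.68 xy@.1/.172 [0.5681 0.1253]
scene gate [358.9, 260.3] 0.68 xy@.1/.172 [0.5514 0.1253]
side gate [308.8, 298.2] 0.71 xy@.1/.172 [0.5568 0.1212]
wrist knob [318.6, 273.5] 0.89 xy@.1/.172 [0.5617 0.1322]
wrist gate [328.0, 209.8] 0.91 xy@.1/.172 [0.5543 0.1255]
knob [0.5651 0.1287 0.1733] [np.float64(0.004602963672404842), np.float64(0.004602963672405017)] local mm [6.1096 7.0376]
11.225 [0.5678 0.1529 0.1547] [ 3.139  -0.0022  2.8101] tcp local [ 0.9367 30.8857] [2.2544 0.0974 0.9147]
```

```bash
python3 -m inch '0.25 -0.2 -0.45 0 0 0 0;0.25 -0.4 -0.9 0 0 0 0;0.25 -0.6 -1.4 0 0 0 0;0.25 -0.77 -1.9 0 0 0 0;0.25 -0.94 -2.4 0 0 0 0;0.25 -1.1 -2.9 0 0 0 0;0.25 -1.26 -3.4 0 0 0 0;0.25 -1.37 -3.75 0 0 0 0;0.25 -1.37 -3.75 0 0 0 0;0.25 -1.37 -3.75 0 0 0 0'
python3 see.py 6 | grep -v third
```

```text
t: 12.48
eef_pos: [0.554, 0.1154, 0.1545]
ee_rot: [3.139, -0.003, 2.81]
force: [1.1, 0.6, -1.0]
width: 0.0219
scene knob [351.2, 224.2] 0.67 xy@.1/.172 [0.5517 0.0951]
scene gate [356.5, 259.3] 0.65 xy@.1/.172 [0.5533 0.1203]
side gate [311.4, 299.1] 0.91 xy@.1/.172 [0.5524 0.1195]
wrist knob [319.8, 272.3] 0.65 xy@.1/.172 [0.5473 0.0944]
knob [0.5488 0.0942 0.1701] [np.float64(0.0015020971987688453), np.float64(0.0015020971987689607)] local mm [  1.8087 -30.886 ]
13.075 [0.5541 0.1155 0.1547] [ 3.139  -0.0022  2.8101] tcp local [ 0.0368 -8.9963] [ 1.0411 -0.2053 -0.5215]
```

View pics/wrist6.png

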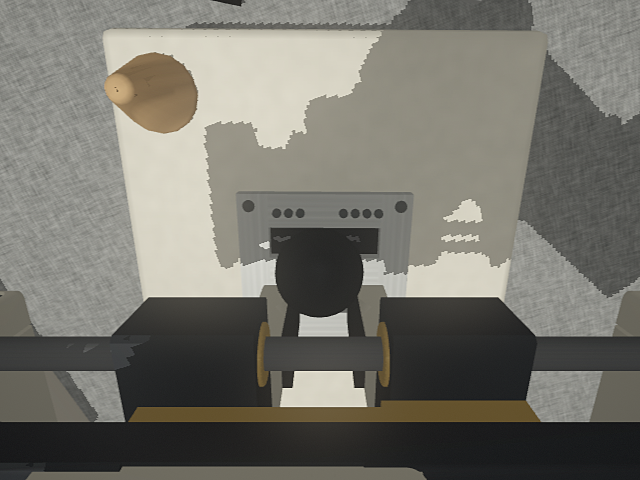

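The knob (320,272) is now over the right column, the four-stud and three-stud rows being at (360,213) and (288,213). I back off, rise and turn to stand behind the knob.

```bash
python3 -m inch '0.25 0.5 1.4 0 0 0 0;0.25 0.5 1.4 1 0 0 0;0.25 0.5 1.4 6 0 0 5;0.25 0.5 1.4 9 0 0 15;0.25 -5 -0.8 9 0 0 25;0.25 -5 -0.8 9 0 0 90;0.25 -5 -0.8 9 0 0 90;0.25 -5 -0.8 9 0 0 90;0.25 -5 -0.8 9 0 0 90;0.25 -5 -0.8 9 0 0 90;0.25 -5 -0.8 9 0 0 90;0.25 -5 -0.8 9 0 0 90'
python3 see.py 7
python3 -c "
import cv2;i=cv2.imread('pics/wrist7.png')[40:260,200:460];cv2.imwrite('pics/c7.png',cv2.resize(i,None,fx=2.5,fy=2.5,interpolation=2))"
```

```text
t: 14.58
eef_pos: [0.5041, 0.1076, 0.2452]
ee_rot: [3.139, -0.002, -1.903]
force: [-0.8, -1.0, -0.6]
width: 0.022
scene knob [351.5, 224.0] 0.57 xy@.1/.172 [0.5508 0.095 ]
scene gate [357.6, 260.8] 0.71 xy@.1/.172 [0.5544 0.1248]
scene third_slot [341.9, 257.5] 0.62 xy@.1/.172 [0.5734 0.0993]
side knob [340.2, 254.3] 0.68 xy@.1/.172 [0.5413 0.0693]
side gate [308.8, 299.1] 0.58 xy@.1/.172 [0.5552 0.1226]
side third_slot [309.8, 286.8] 0.88 xy@.1/.172 [0.5759 0.1017]
wrist knob [322.6, 178.4] 0.85 xy@.1/.172 [0.5474 0.0933]
wrist gate [282.7, 167.3] 0.69 xy@.1/.172 [0.5552 0.124 ]
wrist third_slot [305.8, 136.0] 0.82 xy@.1/.172 [0.5718 0.0985]
knob [0.5434 0.0854 0.1711] [np.float64(0.006987141271612802), np.float64(0.014431574300387674), np.float64(0.008849358806305552)] local mm [ -0.4894 -40.8938]
15.175 [0.5041 0.1074 0.2447] [ 3.139  -0.0022 -1.9027] tcp local [-44.7197 -32.7229] [ 0.4769  0.3488 -0.3275]
```

View pics/c7.png

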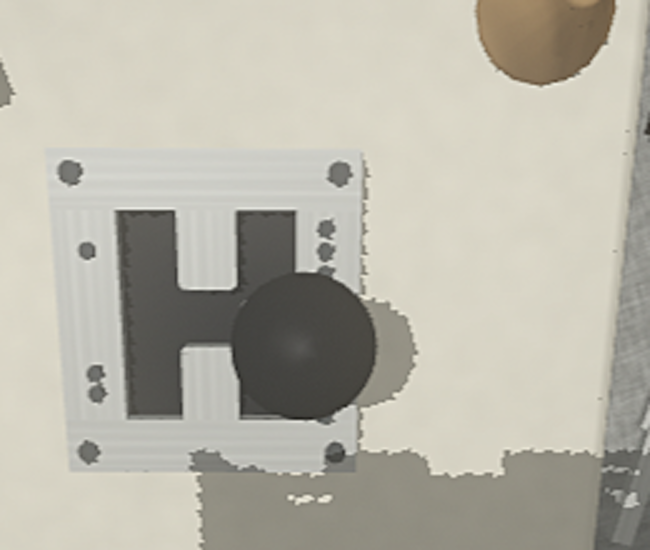

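The knob (crop (304,345)) is over the right column with nothing ahead of it but the third slot. I descend behind it and push forward.

```bash
python3 -m inch '0.25 0 0 -5 0 0 0;0.25 0 0 -9 0 0 0;0.25 0 0 -9 0 0 0;0.25 1.7 -0.6 -9 0 0 0;0.25 2.2 -0.8 -9 0 0 0;0.25 2.7 -0.95 -9 0 0 0;0.25 3.2 -1.12 -9 0 0 0;0.25 3.7 -1.3 -9 0 0 0;0.25 4.2 -1.45 -9 0 0 0;0.25 4.7 -1.63 -9 0 0 0;0.25 5.2 -1.8 -9 0 0 0;0.25 5.2 -1.8 -9 0 0 0'
python3 see.py 8 | grep -v third
```

```text
t: 16.68
eef_pos: [0.5563, 0.0893, 0.1543]
ee_rot: [3.139, -0.003, -1.903]
force: [-0.0, 0.6, -0.9]
width: 0.0217
scene knob [333.9, 225.6] 0.74 xy@.1/.172 [0.581  0.0791]
scene gate [356.4, 257.7] 0.69 xy@.1/.172 [0.5505 0.1167]
side knob [316.9, 249.8] 0.6 xy@.1/.172 [0.574  0.0887]
side gate [310.8, 297.4] 0.93 xy@.1/.172 [0.556  0.1176]
wrist knob [320.9, 267.3] 0.58 xy@.1/.172 [0.5796 0.0832]
wrist gate [271.5, 275.9] 0.92 xy@.1/.172 [0.5559 0.1235]
knob [0.5794 0.0822 0.1695] [np.float64(0.004244889814670127), np.float64(0.0034122314821862583), np.float64(0.0014665546055838653)] local mm [ 34.6551 -32.3643]
17.275 [0.5562 0.0894 0.1548] [ 3.1391 -0.0022 -1.9026] tcp local [ 10.3374 -32.9791] [-0.7594 -0.5239 -0.8194]
```

```bash
python3 -m inch '0.25 0.3 -0.1 0 0 0 0;0.25 0.5 -0.17 0 0 0 0;0.25 0.7 -0.24 0 0 0 0;0.25 0.7 -0.24 0 0 0 0'; python3 -m inch '0.25 0.2 -0.07 0 0 0 0;0.25 0.2 -0.07 0 0 0 0'
```

```text
t: 17.77
eef_pos: [0.5633, 0.087, 0.1546]
ee_rot: [3.139, -0.002, -1.903]
force: [-2.2, 1.2, -1.5]
width: 0.022
t: 18.02
eef_pos: [0.5654, 0.0863, 0.1546]
ee_rot: [3.139, -0.002, -1.903]
force: [-1.2, 0.5, -1.8]
width: 0.022
```

```bash
python3 -m inch '0.25 0.2 -0.07 0 0 0 0;0.25 0.2 -0.07 0 0 0 0';python3 see.py 9
```

```text
t: 18.27
eef_pos: [0.5676, 0.0855, 0.1546]
ee_rot: [3.139, -0.002, -1.903]
force: [-0.8, 0.6, -2.1]
width: 0.0219
scene knob [328.0, 229.5] 0.78 xy@.1/.172 [0.5971 0.0816]
scene gate [357.8, 257.9] 0.77 xy@.1/.172 [0.5486 0.1188]
scene third_slot [339.6, 258.5] 0.84 xy@.1/.172 [0.5789 0.0989]
side knob [313.4, 248.3] 0.59 xy@.1/.172 [0.5805 0.0902]
side gate [308.0, 299.1] 0.75 xy@.1/.172 [0.5561 0.1236]
side third_slot [306.7, 289.3] 0.6 xy@.1/.172 [0.5748 0.1096]
wrist knob [321.5, 264.9] 0.57 xy@.1/.172 [0.5919 0.0787]
wrist gate [271.9, 294.4] 0.77 xy@.1/.172 [0.5556 0.1239]
knob [0.5905 0.0789 0.164 ] [np.float64(0.003972728419506986), np.float64(0.0033179127550422415), np.float64(0.0018074140077103487)] local mm [ 46.2821 -31.92  ]
18.875 [0.5675 0.0856 0.1546] [ 3.1391 -0.0023 -1.9028] tcp local [ 22.3018 -33.0019] [-0.8966 -0.1319 -1.5081]
```

```bash
python3 -m inch '0.25 0.2 -0.07 0 0 0 0;0.25 0.2 -0.07 0 0 0 0';python3 -m inch '0.25 0.15 -0.05 0 0 0 0;0.25 0.15 -0.05 0 0 0 0'
```

```text
t: 19.12
eef_pos: [0.5692, 0.0848, 0.1543]
ee_rot: [3.138, -0.003, -1.903]
force: [-1.7, 1.1, -2.8]
width: 0.022
t: 19.38
eef_pos: [0.5704, 0.0844, 0.154]
ee_rot: [3.138, -0.003, -1.903]
force: [-3.0, 2.5, -2.0]
width: 0.0218
```

The TCP now lags its target and the force is rising, so the lever is at its stop. I back straight off, then go up and clear.

```bash
python3 -m inch '0.25 -1 0.35 0 0 0 0;0.25 -3 1 0 0 0 0;0.25 -5 1.7 0 0 0 0;0.25 -6 2 5 0 0 0;0.25 -6 2 10 0 0 0;0.25 -6 2 13 0 0 0;0.25 -6 2 13 0 0 0;0.25 -6 2 13 0 0 0'
python3 see.py 10
python3 - <<'E'
import cv2,numpy as np
a=cv2.imread('pics/wrist10.png');b=cv2.imread('pics/side10.png')[220:350,200:380]
cv2.imwrite('pics/end.png',np.hstack([cv2.resize(a[60:380,140:500],(400,356)),cv2.resize(b,(400,356))]))
E
```

```text
t: 20.38
eef_pos: [0.5102, 0.1043, 0.284]
ee_rot: [3.138, -0.002, -1.903]
force: [-0.9, -0.3, -1.0]
width: 0.0219
scene knob [331.2, 227.4] 0.72 xy@.1/.172 [0.5884 0.0803]
scene gate [358.4, 257.9] 0.64 xy@.1/.172 [0.5477 0.1195]
scene third_slot [341.8, 258.1] 0.72 xy@.1/.172 [0.5747 0.1005]
side knob [314.0, 246.7] 0.66 xy@.1/.172 [0.5829 0.0867]
side gate [308.8, 301.0] 0.7 xy@.1/.172 [0.552  0.1255]
side third_slot [311.3, 289.2] 0.57 xy@.1/.172 [0.5699 0.1038]
wrist knob [322.4, 115.3] 0.56 xy@.1/.172 [0.5881 0.0782]
wrist gate [286.8, 169.5] 0.62 xy@.1/.172 [0.5545 0.1234]
wrist third_slot [307.9, 141.3] 0.69 xy@.1/.172 [0.5715 0.0972]
knob [0.5877 0.0795 0.1682] [np.float64(0.0022256315116287585), np.float64(0.0030049857279654253), np.float64(0.0013763524406421672)] local mm [ 43.4019 -32.2421]
20.975 [0.5104 0.1043 0.284 ] [ 3.1376 -0.003  -1.9031] tcp local [-37.7329 -33.6385] [ 0.3419 -0.0716 -0.0671]
```

View pics/end.png

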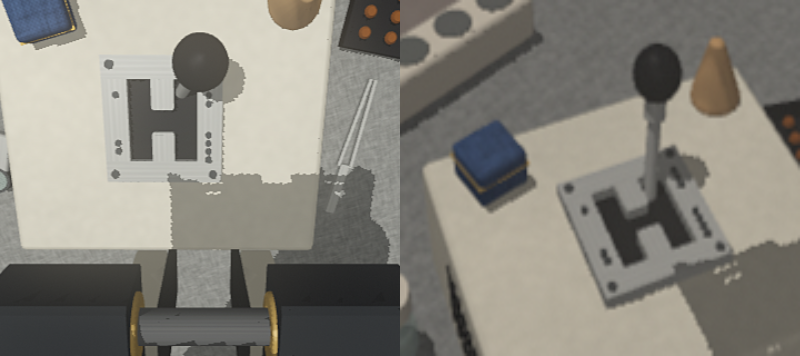

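The rod is at the forward end of the right-hand slot. The knob is about 43–46 mm forward of the gate against 45 expected at the stop. The cone and ring box still stand, and the gripper is clear.

```bash
python3 -c "
from station import arm;print(arm.job_done())"
```

```text
the job is handed in; nothing more can be done
None
```

The lever is in the third slot, and I handed the job in at about 21 s of the 51 s allowed; no verdict is reported.

I made three pushes with the nearly closed fingertips: back to the cross channel, right across to the right-hand column, then forward until it met its stop. The contact force I read stayed below about 5 N throughout.

- **Lever position:** the last pictures put the knob about 43–46 mm forward and 32 mm right of the gate's middle, against 45 and 34 mm expected at the stop. They show the rod at the forward end of the three-stud slot.
- **Fourth slot:** none of the measurements put the lever back towards it.
- **Lift:** I could not read `lever_lift` directly. I only pushed sideways and backed straight off, and the knob's measured height (0.164–0.168 m) matches a lever that is down.
- **Bystanders:** the ring cone and ring box look upright and undisturbed, and the fingers kept clear of the other things. I judged this by eye and did not measure any of them at the end.
- **Clear of everything:** the gripper finished at a height of 0.28 m, with the force reading near zero.
- **Disagreement:** the cameras and networks differed by about 3–5 mm on the gate's middle, and one side-camera knob reading was off. I settled both against the wrist pictures.

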